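Set the plate camera to its yellow stop and take the picture

ROBOT

A 7-joint arm with a two-finger parallel gripper is mounted at the origin on the work surface. World frame = base frame: x ahead of the robot, y to its left, z up, the work surface at z = 0. Lengths are in m, angles in rad, forces in N, time in s.
With the tool pointing down it reaches from about 0.4 to 0.9 m from the base axis. Payload 5.6 kg.
Tool frame: the origin (TCP) lies at the centre of the arm's flange, where the gripper is bolted on; the fingertips stand 190 mm ahead of it and the grasp point (between the pads) lies 171 mm ahead of it (ctrl.grasp_offset is the x of the grasp point in the tool frame, in m); x points along the fingers, y is the direction in which the jaws open and shut, and the axes are right-handed (so a half turn about x gives the same grasp; the last joint's range is limited). The gripper opens to 92 mm and grips with 3 to 60 N. Pads are 20 mm wide; open, the fingers measure 128 mm over their backs; the gripper's body (75 mm by 189 mm) begins 69 mm behind the grasp point.
Start: joints at [-1.228, 0.468, -0.012, 1.603, 0.006, 1.071, -0.056], TCP at [0.245, 0.602, 0.405] pointing down, gripper open.
Joint ranges: [-2.53, 2.53], [-0.31, 2.02], [-1.57, 1.55], [0.28, 2.44], [-1.29, 4.43], [0.15, 1.84], [-2.92, 2.92]. Speed limits (rad/s): [2.57, 2.57, 3.14, 3.14, 3.14, 3.14, 3.14].

INTERFACE

Orientations are given as a unit quaternion [w, x, y, z].
In Python, from rig import ctrl, hand, kin, readout, camera, job_done gives the robot as it stands. The module is installed in compiled form; this text tells all that it offers. Calls block until the motion is done:
- ctrl.move_to(position, orientation): joint-space move of the TCP to a pose.
- ctrl.movel(position, v=0.15, orientation=None, threshold=None): straight line of the TCP; orientation=None keeps the orientation; v is the mean speed in m/s. With threshold (N) it stops when the force on the tool has changed by that much, and returns True; else False.
- ctrl.move_j(angles): joint-space move.
- hand.open_gripper() and hand.grasp(newtons=None): open the fingers fully, or close them until they stop; newtons is the grip in N (None keeps the last).
- ctrl.wait(seconds).
- kin.solve_ik(position, orientation): joint angles nearest the present ones, or None.
- readout.get_obs(): the state.
- camera(name): name is "scene" or "top" or "wrist"; returns a dict with "img" (420x560x3 uint8, red, green, blue), "fx", "fy", "cx", "cy" (pixels), "k1" (the pictures are not rectified: a ray, as slopes to the right and down, at radius r is drawn at 1 + k1 r^2 times it, then the intrinsics apply), "R" (3x3) and "t" (3): a world point X has camera coordinates R X + t; the wrist camera has in their place "hand_eye" (4x4, takes a point from camera to tool coordinates, whose origin is the TCP and whose axes are the tool frame's). Camera axes: x right, y down, z forward; pixel columns grow to the right and rows downward; lengths in m; the calibration is good to about 2 mm. A picture is of the moment at which its call begins: read the wrist's pose just before it. There is no depth.
A pose or a line that the arm cannot do raises ctrl.PlanningError and nothing moves.
- job_done(): hands the job in, once; it reports no verdict.
The state is a dict: "time_s": time; "qpos": joint angles; "dq": joint speeds; "effort": joint torques, N m; "eef_pos": TCP position; "ee_rot": TCP orientation; "wrist_force": force on the tool from outside, world axes, zero at the start; "moment": the same for the moment, N m; "finger_gap": finger opening in m.
Only numpy, scipy, OpenCV 4.12 (cv2) and the standard library are available. Lean on these libraries where they do the work, as an engineer would, in place of code of your own. Each camera call takes 0.05 s, during which the arm holds its last target.

TASK

On the plate-imaging rail, press the teal brake pad in the middle of the camera carriage with the fingertips and, keeping it pressed, slide the carriage gently up against the yellow stop, then let go of the pad so that the brake holds it there. Then press the red shutter button on the grey release box to take the picture, and let go. Only press and push: do not drag the carriage against its brake, do not press the shutter before the carriage is held at the stop, do not lift or shove the release box, and leave everything else on the bench where it is.

Things in the scene. Friction and masses are not known exactly. Their poses are not given: they have to be found in the camera images.
- rig: Aluminium bench rail, fixed to the bench, 540 long, 64 wide, top face 30 high, with a 90 wide black foot at each end and a white light panel (136 wide, 146 high) with a culture plate at its +y end, 320 to 360 from the origin. Origin at the middle of the rail's underside, on the bench; its y axis runs along the rail, x across it, z up. It stands differently each time.
- carriage (a joint): Position of the camera carriage along the rail's y axis, in m; 0 when its middle stands over the rig's origin, growing towards the light panel. It starts between the two stops. With the brake on it is held with about 27 N; with the brake pad pressed it glides with 1 to 2 N. Keep it below 0.3 m/s.
- carriage_mid (a point): Middle of the carriage's dark steel saddle plate (90 across the rail, 180 along it, 10 thick), on its upper face, 44 above the bench. A small camera, 101 high above the bench, rides on the saddle's +y end, from 52 to 118 from the middle, and a bubble level, 56 high, on the other end, from 53 to 83.
- brake (a joint): How far the brake pad is pressed down, in m: 0 up with the brake on, 0.006 fully down. It yields at about 9 N, and the brake is free once it is down 0.001; 0.003 to 0.005 takes 11 to 12 N. It springs back up and brakes when let go.
- pad_top (a point): Centre of the upper face of the teal brake pad in the middle of the carriage, 54 above the bench when up. The ribbed pad is level, 50 across the rail and 60 along it between two rims 4 high and 5 thick at its ends, which fingertips inside can also push against. It rides and sinks with the pad.
- stop_yellow: Yellow stop block clamped on the rail, 20 along the rail, 66 across, from 30 to 48 above the bench, with a thumbscrew on the -x side. It may be at either end. Origin at the middle of its underside, on the rail's top face, over the rail's middle line; axes as the rig's. The saddle rests against it when the middle of the carriage is 100 from the stop's origin along the rail.
- stop_black: Black stop block of the same make, at the other end of the rail; not the one wanted.
- remote: Grey cordless shutter release box, 62 x 86 x 24, loose on the bench, 0.3 kg. Origin at the centre of its underside, z up.
- shutter (a joint): How far the red shutter button is pressed, in m: 0 up, 0.006 fully down at about 4.5 N. It triggers at 0.004 and springs back.
- shutter_top (a point): Centre of the top of the red shutter button, 30 across, 46 above the bench when up, on a black collar 46 across and 36 high in the middle of the release box.
- lens_cap: Bystander: black lens cap, 44 across, 11 high. Origin under its centre.
- flask_ring: Bystander: orange flask weight ring, 90 across, 14 high. Origin under its centre.
- dishes: Bystander: stack of three culture dishes, 93 across, 45 high. Origin under its centre.
- tip_box: Bystander: tip box with pink lid, 84 x 122 x 70. Origin under its centre.
- beaker: Bystander: blue plastic beaker, 84 across, 85 high. Origin under its centre.
- microplate: Bystander: clear well plate, 86 x 128 x 14. Origin under its centre.
- tube_rack: Bystander: blue rack with tubes, 70 x 130 x 56. Origin under its centre.
Mind the look-alikes: they are no part of the job. What is meant by the remote is not orange, and is the smaller of those in its own colour.

How it is judged:
On the way, in this order (a step that is already met when the one before it is completed fails the run):
1. the brake pad is pressed (value of joint brake above 0.0015 m), for 0.1 s.
2. the carriage stands against the yellow stop with its brake on again (horizontal distance between carriage_mid and stop_yellow below 0.1025 m and value of joint brake below 0.001 m), for 0.2 s.
3. the shutter button is pressed (value of joint shutter above 0.004 m), for 0.05 s.
At the end, for the whole second after the job is handed in: The carriage stands within 2.5 mm of touching the yellow stop, at rest, with its brake on (pad within 1 mm of fully up); the shutter button has been pressed and is up again; the release box lies within 25 mm of where it was (all of step 2 and value of joint shutter below 0.0015 m and velocity of joint carriage between -0.005 and 0.005 m/s and distance of remote from where it was at the start of the episode below 0.025 m and angle between remote's own z axis and vertical below 0.1 rad).
It fails at once if the carriage is dragged against its brake (value of joint brake below 0.0005 m and (velocity of joint carriage above 0.03 m/s or velocity of joint carriage below -0.03 m/s)).
It fails at once if the carriage is shoved faster than 0.35 m/s (velocity of joint carriage above 0.35 m/s or velocity of joint carriage below -0.35 m/s).
It fails at once if the shutter is pressed while the carriage is not held at the yellow stop (value of joint shutter above 0.003 m and (horizontal distance between carriage_mid and stop_yellow above 0.1025 m or value of joint brake above 0.001 m)).
It fails at once if the release box is lifted, or shoved more than 25 mm (height (world z) of remote above 0.01 m or distance of remote from where it was at the start of the episode above 0.025 m).
It fails at once if a bystander is moved more than 20 mm (distance of any of lens_cap, flask_ring, dishes, tip_box, beaker, microplate, tube_rack from where it was at the start of the episode above 0.02 m).
It also fails if it takes over 48 s, if anything falls off the work surface, if the arm or the gripper's body presses on something with over 40 N, if the wrist force passes 120 N, or if a joint passes its speed limit or range.

## Working session

There is one attempt and no reset: what is moved stays moved. The work goes in short steps, each a Python script; the robot and the scene stay as the last script left them, time stands still between calls to the robot, and variables do not carry over. Pictures are saved under pics/ and viewed, and the job is handed in when it is done.

```bash
mkdir -p pics; python3 - <<'E'
from rig import camera,readout
import cv2,pickle
d={}
for n in("scene","top","wrist"):
    o=readout.get_obs();c=camera(n);d[n]=(c,o);cv2.imwrite(f"pics/{n}0.png",c["img"][:,:,::-1])
    print(n,{k:v for k,v in c.items() if k!="img"})
pickle.dump(d,open("d0.pkl","wb"));print(o)
E
```

```text
scene {'fx': 383.4324124419865, 'fy': 383.4324124419865, 'cx': 278.23802138338147, 'cy': 206.22225408278726, 'k1': -0.06584365760738368, 'R': array([[-0.4224756 ,  0.90635376,  0.00610146],
       [ 0.71128053,  0.33570413, -0.61756194],
       [-0.56177787, -0.256565  , -0.78649858]]), 't': array([ 0.22621199, -0.33492955,  1.33644269])}
top {'fx': 394.154967868116, 'fy': 394.154967868116, 'cx': 273.88683251559917, 'cy': 201.5446742647184, 'k1': -0.09961322649608112, 'R': array([[-0.00429753, -0.99993926,  0.01014901],
       [-0.99648103,  0.00343266, -0.08374831],
       [ 0.08370838, -0.01047321, -0.99643526]]), 't': array([-0.00913562,  0.5331908 ,  1.33062246])}
wrist {'fx': 347.7816575201579, 'fy': 347.7816575201579, 'cx': 282.57661459760453, 'cy': 205.87046055227597, 'k1': 0.02746378995665908, 'hand_eye': array([[ 3.28003604e-04, -2.36219808e-01,  9.71699591e-01,
         2.02234703e-02],
       [ 9.99999900e-01, -2.19189542e-04, -3.90841455e-04,
         1.46442547e-03],
       [ 3.05310881e-04,  9.71699621e-01,  2.36219712e-01,
        -6.42747041e-02],
       [ 0.00000000e+00,  0.00000000e+00,  0.00000000e+00,
         1.00000000e+00]])}
{'time_s': 0.1, 'qpos': array([-1.2279814 ,  0.46825525, -0.01160489,  1.6035046 ,  0.00602376,
        1.07140183, -0.05632154]), 'dq': array([-0.00108896, -0.00185635,  0.00154725, -0.00116885,  0.00120189,
        0.00094284, -0.00040037]), 'effort': array([ 1.49286705e-03, -5.21640050e+01, -1.21758704e-02, -2.44365478e+01,
       -5.67602960e-02,  1.40401610e-02,  3.76252092e-05]), 'eef_pos': array([0.24456569, 0.60199898, 0.40386851]), 'ee_rot': array([ 0.69392777,  0.13504732,  0.69404323, -0.13612663]), 'wrist_force': array([-0.01372341, -0.56504846,  0.02651355]), 'moment': array([-0.00913404,  0.04771801,  0.07034099]), 'finger_gap': 0.09210720873448067}
```

```bash
ls; ls pics
```

```text
d0.pkl
pics
scene0.png
top0.png
wrist0.png
```

View pics/scene0.png

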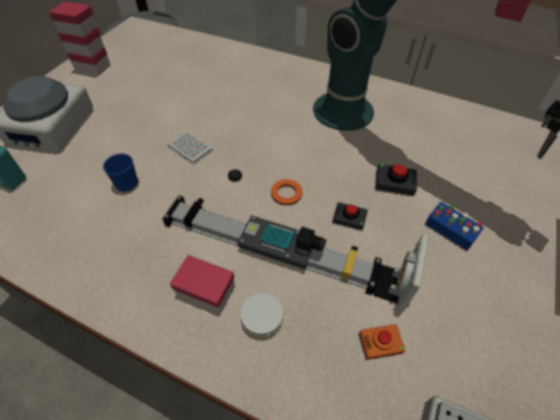

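View pics/top0.png

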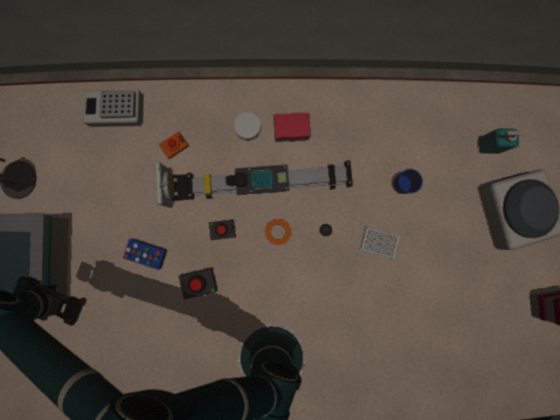

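View pics/wrist0.png

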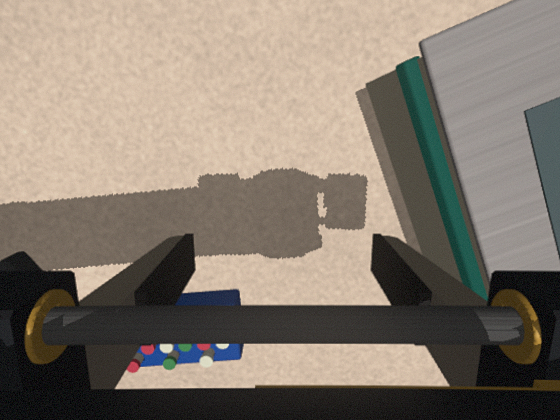

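The scene view shows the rail from (175,212) to (415,270). The teal pad is at (278,237), the camera at (312,240), the yellow stop at (350,263) on the light-panel side, and the black stop at (195,213). There are three possible release boxes in the top view:
- Orange, at (174,145): wrong colour.
- Large dark grey, at (197,284): the bigger of the two greys.
- Small grey, at (222,230): this one fits.

I'll measure these and confirm with a crop.

```bash
cat > h.py <<'E'
import numpy as np,cv2
from scipy.spatial.transform import Rotation as Ro
def ray(c,px,o=None):
    K=np.array([[c["fx"],0,c["cx"]],[0,c["fy"],c["cy"]],[0,0,1]])
    u=cv2.undistortPoints(np.array([[px]],float),K,np.array([c["k1"],0,0,0,0.]))[0,0]
    d=np.array([u[0],u[1],1])
    if "R" in c: return -c["R"].T@c["t"],c["R"].T@d
    H=c["hand_eye"];q=o["ee_rot"];R=Ro.from_quat([q[1],q[2],q[3],q[0]]).as_matrix()
    return o["eef_pos"]+R@H[:3,3],R@H[:3,:3]@d
def onz(c,px,z,o=None):
    p,d=ray(c,px,o);return p+d*(z-p[2])/d[2]
def tri(r1,r2):
    A=np.zeros((3,3));b=np.zeros(3)
    for p,d in(r1,r2):
        d=d/np.linalg.norm(d);M=np.eye(3)-np.outer(d,d);A+=M;b+=M@p
    return np.linalg.solve(A,b)
def blobs(c,lo,hi,amin=20):
    hsv=cv2.cvtColor(c["img"],cv2.COLOR_RGB2HSV);m=cv2.inRange(hsv,np.array(lo),np.array(hi))
    n,l,s,ce=cv2.connectedComponentsWithStats(m)
    return [(int(s[i,4]),ce[i].round(1).tolist(),s[i,:4].tolist()) for i in range(1,n) if s[i,4]>=amin],l
E
python3 - <<'E'
from h import *
import pickle
d=pickle.load(open("d0.pkl","rb"))
for n in("top","scene"):
    c=d[n][0]
    for nm,lo,hi in(("teal",(80,100,60),(98,255,255)),("yellow",(20,140,100),(32,255,255)),("red",(0,170,120),(6,255,255)),("red2",(174,170,120),(180,255,255))):
        print(n,nm,blobs(c,lo,hi,15)[0])
t=d["top"][0]["img"][100:320,130:380];s=d["scene"][0]["img"][140:320,150:450]
cv2.imwrite("pics/ct.png",cv2.resize(t[:,:,::-1],None,fx=2.7,fy=2.7,interpolation=2))
cv2.imwrite("pics/cs.png",cv2.resize(s[:,:,::-1],None,fx=2.6,fy=2.6,interpolation=2))
E
```

```text
top teal [(31, [502.2, 131.6], [498, 130, 9, 5]), (106, [507.7, 142.2], [498, 137, 20, 9]), (204, [261.9, 178.6], [252, 171, 20, 16])]
top yellow [(94, [206.7, 183.0], [204, 174, 6, 19])]
top red []
top red2 []
scene teal [(42, [2.0, 151.1], [0, 147, 7, 10]), (493, [276.9, 236.7], [261, 224, 33, 25])]
scene yellow [(163, [349.8, 261.8], [344, 250, 12, 25])]
scene red [(83, [399.6, 168.8], [394, 165, 12, 9]), (46, [351.3, 208.6], [347, 206, 9, 7]), (130, [384.8, 336.1], [378, 330, 14, 14])]
scene red2 []
```

View pics/ct.png

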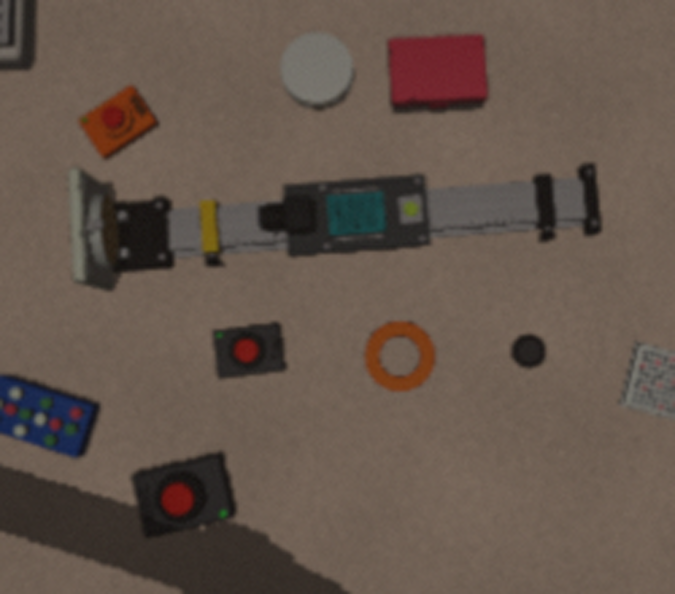

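View pics/cs.png

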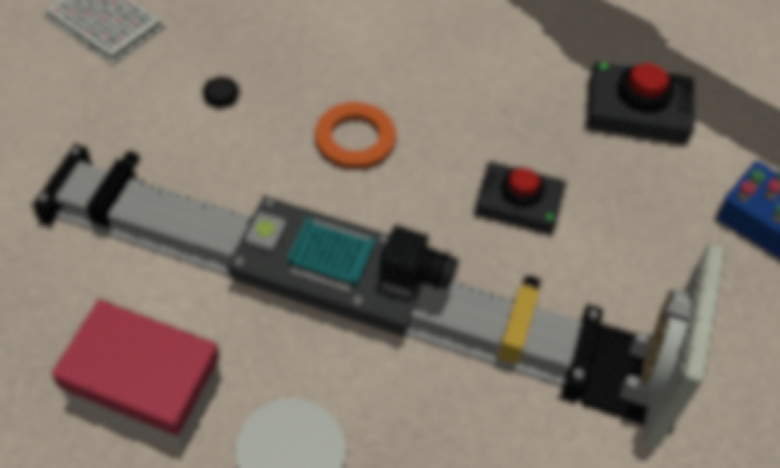

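The crops confirm the remote: it is the small dark-grey box with the red button, at crop (247,350), and the larger grey twin is at (178,498). Next I'll compute positions from both views.

```bash
python3 - <<'E'
from h import *
import pickle
d=pickle.load(open("d0.pkl","rb"));T=d["top"][0];S=d["scene"][0]
hs=cv2.cvtColor(T["img"],cv2.COLOR_RGB2HSV);print("hsv top btn",hs[230,222],hs[284,197])
b,_=blobs(T,(0,150,70),(8,255,255),15);b2,_=blobs(T,(172,150,70),(180,255,255),15);print(b,b2)
for n,a,s,z in(("pad",[261.9,178.6],[276.9,236.7],.054),("yel",[206.7,183],[349.8,261.8],.046),("btn",[221.5,229.7],[351.3,208.6],.045),("bigbtn",[196,284.5],[399.6,168.8],.06)):
    print(n,onz(T,a,z).round(4),onz(S,s,z).round(4),"tri",tri(ray(T,a),ray(S,s)).round(4))
# rail direction: rail ends feet/ stops
A=onz(T,[130+544/2.7,100+207/2.7],.048);B=onz(T,[206.7,183],.048)
print("black",A,"yel",B,"dir",(B-A)/np.linalg.norm(B-A))
# boxes sizes
for n,ps in(("small",[(215,331),(279,324),(285,369),(220,377)]),("big",[(134,475),(222,455),(234,513),(146,535)])):
    q=np.array([onz(T,[130+x/2.7,100+y/2.7],.024)[:2] for x,y in ps]);print(n,np.linalg.norm(q-np.roll(q,1,0),axis=1),q.mean(0))
from rig import kin
E
```

```text
hsv top btn [  2 211 115] [  1 210 113]
[(74, [171.3, 142.8], [167, 138, 10, 10]), (59, [220.8, 229.4], [217, 226, 9, 8]), (105, [195.2, 284.4], [190, 279, 12, 12])] [(793, [291.8, 125.4], [274, 113, 36, 25])]
pad [0.6082 0.0292 0.054 ] [0.609  0.0303 0.054 ] tri [0.6083 0.0296 0.0526]
yel [0.5951 0.2166 0.046 ] [0.5952 0.2158 0.046 ] tri [0.5952 0.2162 0.0461]
btn [0.437  0.1654 0.045 ] [0.4395 0.168  0.045 ] tri [0.4368 0.1668 0.0412]
bigbtn [0.2562 0.2474 0.06  ] [0.2556 0.2497 0.06  ] tri [0.2559 0.2486 0.0598]
black [ 0.61519312 -0.20708737  0.048     ] yel [0.59479355 0.21628469 0.048     ] dir [-0.04812771  0.99884119  0.        ]
small [0.05844654 0.08158534 0.05732426 0.08272946] [0.43719296 0.16457161]
big [0.07658787 0.11404989 0.07401279 0.11434944] [0.25621686 0.24693679]
```

```bash
cat >> h.py <<'E'
def quat(yv):
    y=np.array([yv[0],yv[1],0.]);y/=np.linalg.norm(y);x=np.array([0,0,-1.]);z=np.cross(x,y)
    q=Ro.from_matrix(np.c_[x,y,z]).as_quat();return np.array([q[3],q[0],q[1],q[2]])
E
python3 - <<'E'
from h import *
from rig import kin,readout
o=readout.get_obs();q=o["ee_rot"];print(Ro.from_quat([q[1],q[2],q[3],q[0]]).as_matrix().round(2))
u=np.array([-.06,.998])
for n,v in(("+along",u),("-along",-u),("+ac",[u[1],-u[0]]),("-ac",[-u[1],u[0]])):
    for p in([.6085,.03,.42],[.6085,.03,.24],[.603,.12,.24],[.437,.166,.25]):
        s=kin.solve_ik(p,quat(v));print(n,p,None if s is None else s.round(2))
E
```

```text
[[-0.    0.38  0.93]
 [-0.    0.93 -0.38]
 [-1.   -0.    0.  ]]
+along [0.6085, 0.03, 0.42] [-0.34  0.39  0.3   1.71 -0.13  1.07  1.64]
+along [0.6085, 0.03, 0.24] [-0.21  0.61  0.14  1.82 -0.12  0.72  1.63]
+along [0.603, 0.12, 0.24] [-0.33  0.61  0.1   1.81 -0.09  0.73  1.45]
+along [0.437, 0.166, 0.25] [-0.51  0.41  0.09  2.16 -0.06  0.58  1.25]
-along [0.6085, 0.03, 0.42] [-0.65  0.45  0.74  1.73 -0.33  1.09 -1.32]
-along [0.6085, 0.03, 0.24] [-0.56  0.68  0.62  1.85 -0.54  0.79 -1.16]
-along [0.603, 0.12, 0.24] [-0.67  0.68  0.58  1.83 -0.51  0.79 -1.34]
-along [0.437, 0.166, 0.25] [-0.91  0.45  0.57  2.18 -0.42  0.62 -1.54]
+ac [0.6085, 0.03, 0.42] [-0.54  0.42  0.58  1.72 -0.25  1.08  0.18]
+ac [0.6085, 0.03, 0.24] [-0.48  0.65  0.51  1.84 -0.44  0.76  0.32]
+ac [0.603, 0.12, 0.24] [-0.58  0.65  0.44  1.82 -0.39  0.76  0.13]
+ac [0.437, 0.166, 0.25] [-0.73  0.42  0.35  2.17 -0.25  0.59 -0.13]
-ac [0.6085, 0.03, 0.42] [-0.97  0.75  1.35  1.75 -0.76  1.29 -2.52]
-ac [0.6085, 0.03, 0.24] [-0.93  1.12  1.33  1.87 -1.19  1.23 -2.26]
-ac [0.603, 0.12, 0.24] [-0.07  0.63 -0.25  1.79  0.21  0.75  2.78]
-ac [0.437, 0.166, 0.25] [-0.22  0.42 -0.25  2.14  0.18  0.6   2.6 ]
```

```bash
python3 - <<'E'
from h import *
from rig import ctrl,hand,readout,camera
import pickle
ctrl.move_to([.55,.12,.44],quat([-.06,.998]))
ctrl.wait(.3)
o=readout.get_obs();c=camera("wrist");pickle.dump((c,o),open("w1.pkl","wb"));cv2.imwrite("pics/w1.png",c["img"][:,:,::-1])
print(o["time_s"],o["eef_pos"],o["wrist_force"])
E
```

```text
2.5083 [0.54993341 0.12044262 0.43992184] [-0.47963954  0.10696623 -0.5221732 ]
```

View pics/w1.png

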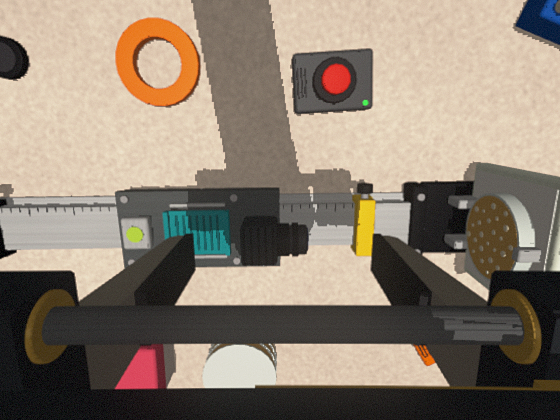

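The wrist view shows the teal pad around (197,233), the camera at (275,238) and the yellow stop at (364,225), with free rail between them. The red button on the small grey box is at (336,79).

```bash
python3 - <<'E'
from h import *
import pickle
c,o=pickle.load(open("w1.pkl","rb"))
for nm,lo,hi in(("teal",(80,100,40),(98,255,255)),("yellow",(20,140,100),(28,255,255)),("red",(0,170,120),(6,255,255))):
    b,l=blobs(c,lo,hi,60)
    print(nm,b)
def P(x,y,z):return onz(c,[x,y],z,o).round(4)
print("btn",P(336,79,.045))
# saddle corners z=.044: 
for p in((117,190),(279,187),(280,266),(125,269)):print("sad",p,P(*p,.044))
# rail edges top
for p in((10,199),(410,192),(10,247),(340,245)):print("rail",p,P(*p,.03))
s=c["img"][170:290,90:430];cv2.imwrite("pics/w1c.png",cv2.resize(s[:,:,::-1],None,fx=2.3,fy=2.3,interpolation=2))
E
```

```text
teal [(2383, [200.7, 229.0], [162, 210, 69, 46])]
yellow [(1089, [364.0, 225.0], [353, 195, 23, 61])]
red [(686, [336.0, 78.4], [322, 64, 29, 30])]
btn [0.4415 0.1686 0.045 ]
sad (117, 190) [ 0.5704 -0.0592  0.044 ]
sad (279, 187) [0.5562 0.1173 0.044 ]
sad (280, 266) [0.649  0.1239 0.044 ]
sad (125, 269) [ 0.6632 -0.0547  0.044 ]
rail (10, 199) [ 0.5913 -0.1852  0.03  ]
rail (410, 192) [0.5556 0.2664 0.03  ]
rail (10, 247) [ 0.6493 -0.1921  0.03  ]
rail (340, 245) [0.6241 0.1934 0.03  ]
```

View pics/w1c.png

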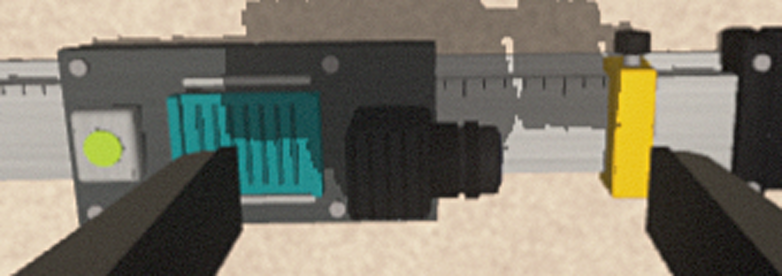

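Measurements agree: the saddle comes out at 93x178 mm (given 90x180), the pad triangulates to z=0.053, and the rail direction is about (-0.077, 0.997). I'll press with closed fingers, jaws across the rail.

```bash
python3 - <<'E'
from h import *
from rig import ctrl,hand,readout,camera
import pickle
c,o=pickle.load(open("w1.pkl","rb"))
p=onz(c,[196.7,233.3],.054,o);print("pad wrist",p.round(4))
pad=(p[:2]+np.array([.6085,.030])+np.array([.6097,.0318]))/3;print("pad",pad)
u=np.array([-.077,.997]);u/=np.linalg.norm(u);q=quat([u[1],-u[0]])
hand.grasp(20)
ctrl.move_to([*pad,.30],q)
ctrl.movel([*pad,.262],v=.06)
ctrl.wait(.2)
o=readout.get_obs();print(o["time_s"],o["eef_pos"],o["wrist_force"],o["finger_gap"])
c=camera("top");cv2.imwrite("pics/t1.png",cv2.resize(c["img"][140:240,180:360,::-1],None,fx=4,fy=4))
c=camera("scene");cv2.imwrite("pics/s1.png",cv2.resize(c["img"][180:310,200:380,::-1],None,fx=4,fy=4))
np.save("pad.npy",pad)
E
```

```text
pad wrist [0.6116 0.0298 0.054 ]
pad [0.6099284  0.03054745]
5.9667 [0.61008241 0.03052734 0.26241155] [0.03469828 0.13815751 0.30367219] 0.000149867180673903
```

View pics/s1.png

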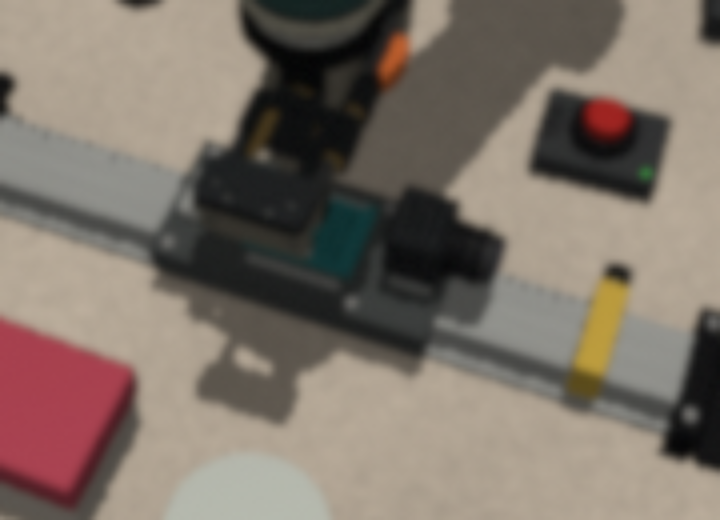

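The closed gripper hangs over the teal pad, clear of the camera, with the pad visible at crop (345,235). Now I'll press down.

```bash
python3 - <<'E'
from h import *
from rig import ctrl,hand,readout
pad=np.load("pad.npy")
o=readout.get_obs();f0=o["wrist_force"]
print(ctrl.movel([*pad,.236],v=.02,threshold=4))
def rep():
    o=readout.get_obs();print(round(o["time_s"],2),o["eef_pos"].round(4),(o["wrist_force"]-f0).round(2));return o
o=rep();z=o["eef_pos"][2]
for i in range(8):
    z-=.001;ctrl.movel([*pad,z],v=.02);ctrl.wait(.1);o=rep()
    if (o["wrist_force"]-f0)[2]>10.8:break
np.save("f0.npy",f0)
E
```

```text
True
6.94 [0.61   0.0305 0.2442] [-2.05 -0.19  8.36]
7.29 [0.6101 0.0305 0.2442] [-1.79 -0.74  8.17]
7.64 [0.6101 0.0305 0.2433] [-2.82 -0.43  8.38]
7.99 [0.6101 0.0304 0.2424] [-2.99  0.12  9.1 ]
8.34 [0.6101 0.0304 0.2414] [-3.09  0.38  9.44]
8.69 [0.6102 0.0305 0.2405] [-3.88 -0.28 10.38]
9.04 [0.6101 0.0304 0.2396] [-3.45 -0.21 11.29]
```

```bash
python3 - <<'E'
from h import *
from rig import ctrl,hand,readout
pad=np.load("pad.npy");f0=np.load("f0.npy");u=np.array([-.077,.997]);u/=np.linalg.norm(u)
z=.2392
def rep():
    o=readout.get_obs();F=o["wrist_force"]-f0
    print(round(o["time_s"],2),o["eef_pos"].round(4),F.round(2),"s",((o["eef_pos"][:2]-pad)@u).round(4),"Fu",(F[:2]@u).round(2));return F
z0=readout.get_obs()["eef_pos"][2]
for s in(.02,.07):
    t=ctrl.movel([*(pad+u*s),z],v=.04,threshold=8);print(t);F=rep()
    if t or F[2]<9.3:break
E
```

```text
False
9.69 [0.6086 0.0507 0.2405] [-2.59  0.2  10.22] s 0.0202 Fu 0.4
False
11.09 [0.6049 0.1003 0.2405] [-2.12 -0.69 10.34] s 0.07 Fu -0.52
```

```bash
python3 - <<'E'
from h import *
from rig import ctrl,hand,readout,camera
pad=np.load("pad.npy");f0=np.load("f0.npy");u=np.array([-.077,.997]);u/=np.linalg.norm(u)
def rep():
    o=readout.get_obs();F=o["wrist_force"]-f0
    print(round(o["time_s"],2),o["eef_pos"].round(4),F.round(2),"s",((o["eef_pos"][:2]-pad)@u).round(4),"Fu",(F[:2]@u).round(2));return F
s=.07;n=0
while s<.105:
    s+=.003;ctrl.movel([*(pad+u*s),.2388],v=.02);F=rep()
    if F[:2]@u<-4:
        n+=1
        if n==1:break
c=camera("scene");cv2.imwrite("pics/s2.png",cv2.resize(c["img"][180:310,240:420,::-1],None,fx=4,fy=4))
E
```

```text
11.39 [0.6047 0.1034 0.2402] [-3.63 -0.11 10.82] s 0.073 Fu 0.17
11.69 [0.6044 0.1063 0.2402] [-3.37 -0.63 11.01] s 0.076 Fu -0.36
11.99 [0.6042 0.1093 0.2402] [-2.4   0.03 10.1 ] s 0.079 Fu 0.21
12.29 [0.604  0.1123 0.2402] [-2.2  -0.41 10.7 ] s 0.082 Fu -0.24
12.59 [0.6037 0.1154 0.2402] [-2.62  0.03 10.53] s 0.0851 Fu 0.23
12.89 [0.6037 0.117  0.2402] [-2.42 -2.78 11.16] s 0.0867 Fu -2.59
13.19 [0.6037 0.1187 0.2403] [-1.64 -6.69 10.73] s 0.0884 Fu -6.54
```

View pics/s2.png

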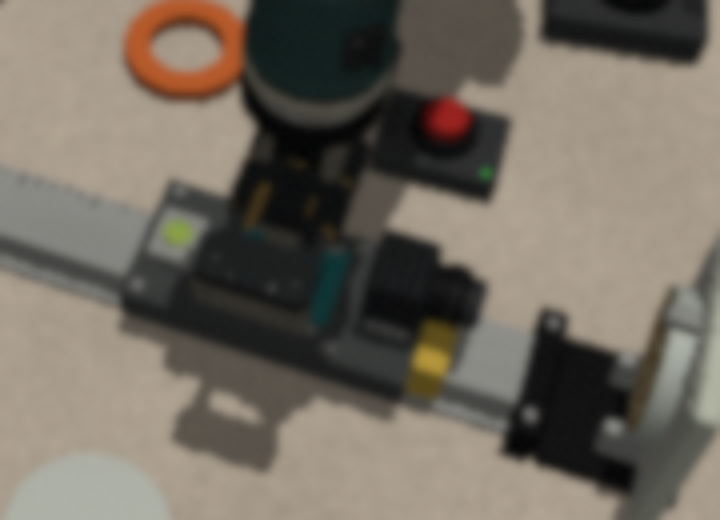

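The saddle now stands against the yellow stop at crop (430,360). Force along the rail rose to -6.5 N at s=0.088, where I expected 0.087. I'll release straight up and check.

```bash
python3 - <<'E'
from h import *
from rig import ctrl,hand,readout,camera
import pickle
o=readout.get_obs();p=o["eef_pos"]
ctrl.movel([p[0],p[1],.27],v=.03);ctrl.wait(.2)
print(readout.get_obs()["wrist_force"])
u=np.array([-.077,.997]);u/=np.linalg.norm(u)
ctrl.movel([p[0],p[1],.34],v=.12)
ctrl.move_to([.52,.155,.42],quat([u[1],-u[0]]));ctrl.wait(.3)
o=readout.get_obs();c=camera("wrist");pickle.dump((c,o),open("w2.pkl","wb"));cv2.imwrite("pics/w2.png",c["img"][:,:,::-1]);print(o["time_s"],o["eef_pos"],o["wrist_force"])
T=camera("top");S=camera("scene");pickle.dump((T,S),open("ts2.pkl","wb"))
cv2.imwrite("pics/t2.png",cv2.resize(T["img"][140:260,150:330,::-1],None,fx=4,fy=4,interpolation=2))
cv2.imwrite("pics/s3.png",cv2.resize(S["img"][180:310,240:420,::-1],None,fx=4,fy=4,interpolation=2))
E
```

```text
[-0.25415541 -0.11924752 -0.54826631]
16.2167 [0.5205517  0.15439814 0.41886454] [ 0.76912924  0.10788558 -0.20134665]
```

View pics/w2.png

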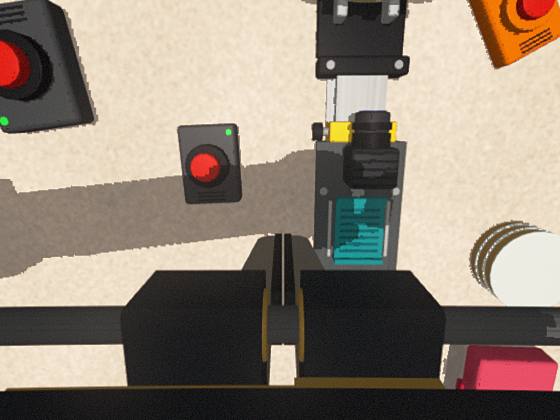

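View pics/s3.png

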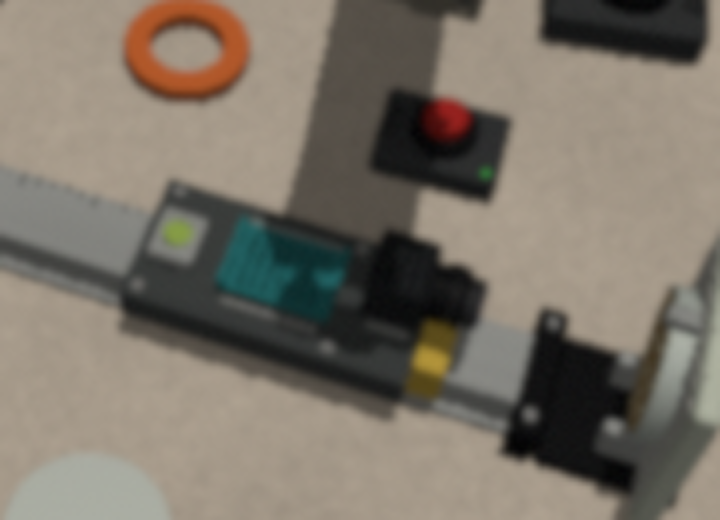

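```bash
python3 - <<'E'
from h import *
import pickle
c,o=pickle.load(open("w2.pkl","rb"))
cv2.imwrite("pics/w2c.png",cv2.resize(c["img"][100:220,170:420,::-1],None,fx=3.2,fy=3.2,interpolation=0))
b,_=blobs(c,(0,170,120),(6,255,255),200);print(b)
for a,ce,bb in b: print(onz(c,ce,.045,o).round(4))
q=[onz(c,p,.024,o)[:2] for p in((178,126),(239,124),(242,202),(185,204))];q=np.array(q);print(q.mean(0),np.linalg.norm(q-np.roll(q,1,0),axis=1))
print("edge",onz(c,(325,141),.044,o),onz(c,(325,142),.048,o))
E
```

```text
[(448, [537.0, 7.0], [522, 0, 33, 18]), (689, [7.9, 64.4], [0, 41, 20, 45]), (617, [204.2, 166.7], [190, 153, 29, 28])]
[0.7382 0.3355 0.045 ]
[0.2575 0.2509 0.045 ]
[0.4411 0.1694 0.045 ]
[0.44398176 0.16864675] [0.083886   0.06382187 0.08379165 0.06300727]
edge [0.56107866 0.20420879 0.044     ] [0.5606879  0.20342449 0.048     ]
```

View pics/w2c.png

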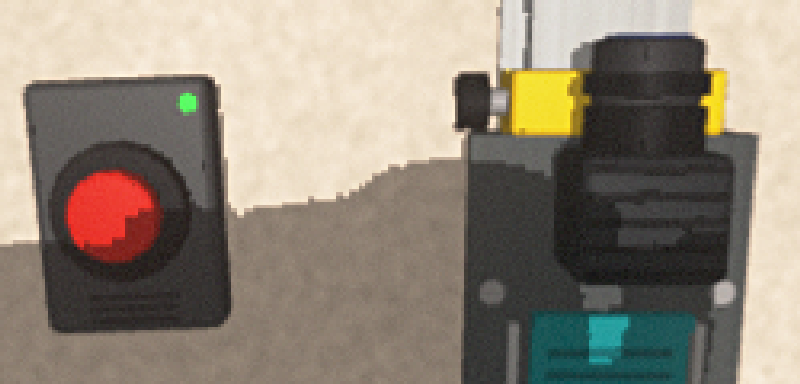

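The saddle edge is flush with the yellow stop at crop (500,133), and the pad is up. The box measures 84x63 mm (given 86x62), and the button is at (0.441, 0.1685). I'll press the shutter now.

```bash
python3 - <<'E'
from h import *
from rig import ctrl,hand,readout,camera
u=np.array([-.077,.997]);u/=np.linalg.norm(u);b=[.441,.1685]
ctrl.move_to([*b,.30],quat([u[1],-u[0]]));ctrl.movel([*b,.245],v=.06);ctrl.wait(.3)
o=readout.get_obs();f0=o["wrist_force"];print(o["time_s"],o["eef_pos"],f0)
zc=.245
while zc>.228:
    zc-=.001;ctrl.movel([*b,zc],v=.02);ctrl.wait(.05)
    o=readout.get_obs();F=(o["wrist_force"]-f0);z=o["eef_pos"][2];print(round(o["time_s"],2),round(zc,4),z.round(4),F.round(2))
    if F[2]>6 or z<.2308:break
ctrl.wait(.15)
S=camera("scene");cv2.imwrite("pics/s4.png",cv2.resize(S["img"][180:310,240:420,::-1],None,fx=4,fy=4,interpolation=2))
E
```

```text
18.3667 [0.44103226 0.16856594 0.24522749] [1.38405336 0.47779964 0.37691002]
18.67 0.244 0.244 [-1.26  0.23 -0.21]
18.97 0.243 0.2429 [-0.92 -0.81 -0.08]
19.27 0.242 0.242 [-0.86 -0.06 -1.23]
19.57 0.241 0.241 [-1.24 -0.2  -0.32]
19.87 0.24 0.24 [-2.13 -1.49  0.17]
20.17 0.239 0.239 [-1.14  0.36 -0.4 ]
20.47 0.238 0.238 [-1.39 -1.8   0.22]
20.77 0.237 0.237 [-1.18  0.27 -0.82]
21.07 0.236 0.2361 [-1.38 -1.15  1.69]
21.37 0.235 0.2351 [-0.4  -0.86  1.27]
21.67 0.234 0.234 [-1.45 -0.47  2.  ]
21.97 0.233 0.2331 [-1.44 -0.49  2.62]
22.27 0.232 0.232 [-0.67  0.25  3.46]
22.57 0.231 0.2311 [-2.11  0.07  3.81]
22.87 0.23 0.2304 [-1.94 -1.58  8.4 ]
```

View pics/s4.png

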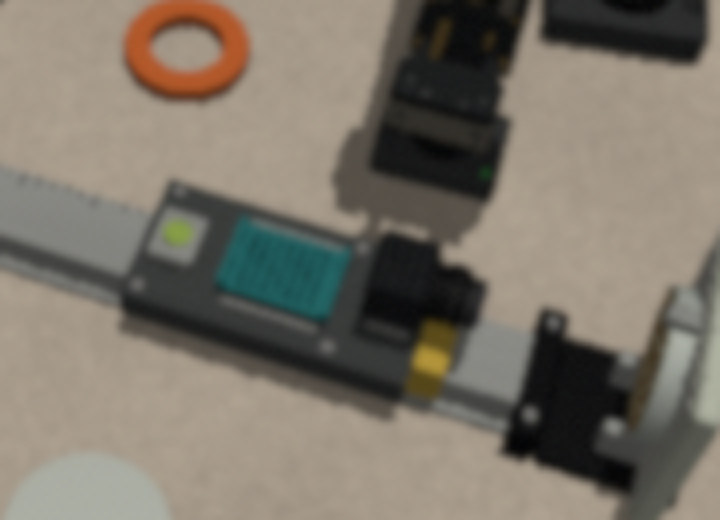

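The button bottomed out: the spring ramp ran to about 4 N over 6 mm, then the force jumped to 8.4 N. In the picture the box hasn't moved and the carriage is still at the stop. I'll let go and do a final check.

```bash
python3 - <<'E'
from h import *
from rig import ctrl,hand,readout,camera
import pickle
p=readout.get_obs()["eef_pos"]
ctrl.movel([p[0],p[1],.26],v=.04);ctrl.movel([p[0],p[1],.36],v=.12)
u=np.array([-.077,.997]);ctrl.move_to([.52,.155,.42],quat([u[1],-u[0]]));ctrl.wait(.3)
o=readout.get_obs();c=camera("wrist");cv2.imwrite("pics/w5.png",c["img"][:,:,::-1])
c0,o0=pickle.load(open("w2.pkl","rb"))
for cc,oo in((c0,o0),(c,o)):
    b,_=blobs(cc,(0,170,120),(6,255,255),200);t,_=blobs(cc,(80,100,40),(98,255,255),200);print([x[1] for x in b+t],onz(cc,b[2][1],.045,oo).round(4))
print(o["time_s"])
S=camera("scene");cv2.imwrite("pics/s5.png",S["img"][:,:,::-1])
E
```

```text
[[537.0, 7.0], [7.9, 64.4], [204.2, 166.7], [358.7, 229.9]] [0.4411 0.1694 0.045 ]
[[538.3, 8.2], [9.1, 65.3], [205.7, 167.9], [359.7, 231.8]] [0.4412 0.1695 0.045 ]
25.7333
```

View pics/w5.png

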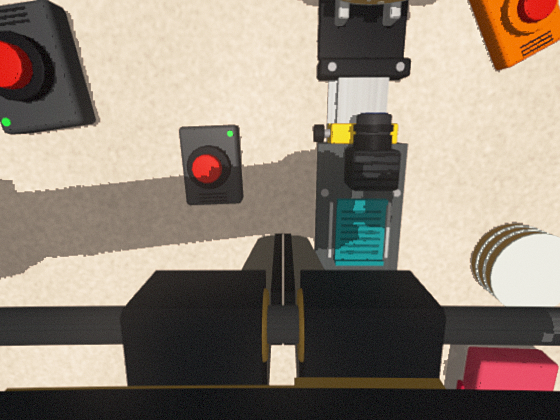

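View pics/s5.png

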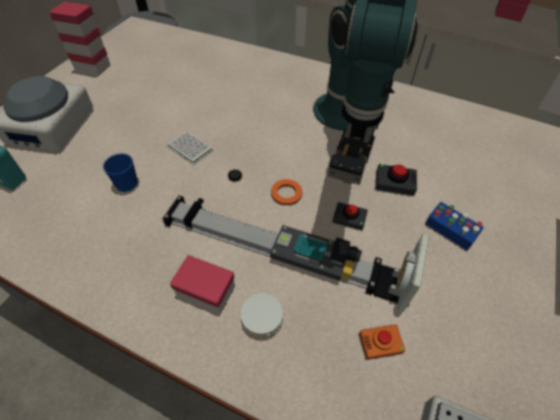

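The release box hasn't moved (button at (206,168), within 0.2 mm) and the button is up. The saddle is flush with the yellow stop at (335,142), and the bystanders are where they were.

```bash
python3 -c "
from rig import job_done
print(job_done())"
```

```text
the job is handed in; nothing more can be done
None
```

The job is done and handed in at about 26 s of the 48 s allowed; the hand-in gives no verdict, so success rests on my own checks.

- **Carriage:** I pressed the teal pad about 4 mm at 10–11 N and slid the carriage 87 mm. The force along the rail rose to 6.5 N at the yellow stop, and I then lifted straight off. The later pictures show the saddle flush with the yellow stop and the pad up.
- **Shutter:** I pressed the red button on the small grey box to its 6 mm end stop, where the force jumped to 8.4 N after the spring's 4 N, and let go. The button is up again, and it measured within 0.2 mm of its position before the press.
- **Bystanders:** The ones in view look unmoved in the last scene picture, judged by eye only.

No check failed. The initial position estimates for the button differed by about 4 mm between cameras. I went by the wrist camera, and the press met the button at the expected height.

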